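# Open the analyser's lamp bay and set the lamp carriage to the service line

### The arm

A 7-joint arm with a two-finger parallel gripper is mounted at the origin on the work surface. World frame = base frame: x ahead of the robot, y to its left, z up, the work surface at z = 0. Lengths are in m, angles in rad, forces in N, time in s.
With the tool pointing down it reaches from about 0.4 to 0.875 m from the base axis. Payload 4.4 kg.
Tool frame: the origin (TCP) lies on the centre line of the jaws, within the pads' length; the fingertips stand r.finger_overhang ahead of it and the grasp point (between the pads) lies 2 mm behind it (r.finger_overhang is the distance from the TCP to the fingertips, in m); z points along the fingers, y is the line along which they close (so a half turn about z gives the same grasp; the last joint's range is limited). The gripper opens to 85 mm and grips with 20 to 120 N. Pads are 22 mm wide; open, the fingers measure 114 mm over their backs; the gripper's body (76 mm by 85 mm) begins 54 mm behind the grasp point. The pads swing forward as they close: fully open they stand 13 mm farther back than shut.
Start: joints at [-0.066, 0.628, 0.038, 1.517, -0.027, 0.996, -0.02], TCP at [0.65, 0, 0.248] pointing down, gripper open.
Joint ranges: [-3.06, 3.06], [-0.37, 2.12], [-1.25, 1.32], [0.18, 2.47], [-1.1, 4.24], [0.23, 1.98], [-2.94, 2.94]. Speed limits (rad/s): [2.57, 2.57, 3.14, 3.14, 3.14, 3.14, 3.14].

### API

Orientations are given as a unit quaternion [w, x, y, z].
In Python, from bench import r, get_image, workorder gives the robot as it stands.
- The arm moves only by the shell command python3 -m jog 'ROWS' [FORCE]. ROWS is JSON, one flat list of numbers, 5 for each row, row after row: the shift along the tool's x, y, z in units of 4 cm (1.0 is 4 cm), then the turn about the tool's z in units of 0.1 rad (1.0 is 0.1 rad), then the closure, from 0 (fully open) to 1 (shut). A call has 1 to 10 rows; each row shifts and turns the commanded pose from where the row before left it, along the tool's axes as they then stand; what a row does not reach is not made up. A row lasts 1/8 s, in which the tool goes at most 62.5 mm and 10.7 degrees, less where a joint would pass 70% of its speed; a pose out of reach is approached as far as the arm can. A call with a number of a shift or a turn outside -1 to 1 is refused whole. A call with a gripper value outside its range is refused whole. The fingers move at their own pace and stop on an object; FORCE is the grip in N (left out, the last holds). Time passes only in rows, so rows that do not move let the fingers close. It gives the time, the measured TCP pose, the force, the opening and the grip force at its end, in the units of the state.
- r.get_obs(): the state, without advancing time (a new reading comes with each control period).
- get_image(name): name is "scene" or "side" or "wrist"; returns a dict with "frame" (420x560x3 uint8, red, green, blue), "camera_matrix" (3x3 intrinsics, pixels), "k1" (the pictures are not rectified: a ray, as slopes to the right and down, at radius r is drawn at 1 + k1 r^2 times it, then the intrinsics apply), "world_to_cam" (4x4, takes a point from world to camera coordinates); the wrist camera has in their place "mount" (4x4, takes a point from camera to tool coordinates, whose origin is the TCP and whose axes are the flange's). Camera axes: x right, y down, z forward; pixel columns grow to the right and rows downward; lengths in m; the calibration is good to about 2 mm. A picture is of the moment at which its call begins: read the wrist's pose just before it. There is no depth.
- workorder.hand_in(): hands the job in; it is judged then, once.
The state is a dict: "time_s": time; "q": joint angles; "joint_velocities": joint speeds; "effort": joint torques, N m; "eef_pos": TCP position; "ee_rot": TCP orientation; "force": force on the tool from outside, world axes, zero at the start; "wrist_torque": the same for the moment, N m; "finger_gap": finger opening in m; "finger_force": force on a finger pad.
Only numpy, scipy, OpenCV 4.12 (cv2) and the standard library are available. Lean on these libraries where they do the work, as an engineer would, in place of code of your own. Each camera call takes 0.05 s, during which the arm holds its last target. There are 200 camera calls.

### The job

Get the analyser ready for its lamp change: turn both blue T-handle fasteners on the grey cover to fully unlocked, then swing the cover open until it rests on its stay by itself, without letting it slam and without forcing anything. Then push the lamp carriage in the bay away from the near wall until the far edge of its silver base plate lines up with the white scribed line, and leave it there with everything let go. Leave the bottle, tip box and yellow cup where they stand.

Things in the scene. Friction and masses are not known exactly. Their poses are not given: they have to be found in the camera images.
- analyser: White benchtop analyser, fixed, 320 (x) x 420 (y) x 130 mm high; origin under its centre, x from the near to the far face, y to its left, z up; turned up to 12 degrees. Its left half is solid with a low console, its right half (outer wall at y -210) is the lamp bay under the grey cover. Directions below are this frame's. Its moving parts are light plastic: pinch with 30 N a finger at most.
- bay_middle (a point): Middle of the lamp bay's dark deck, at analyser x 0, y -100, z 75 mm. The bay is 270 (x) by 190 (y) inside, its rim 55 mm above the deck.
- fastener_near (a joint): Turn (rad) of the near blue T-handle. 0 = locked, bar along the cover's free edge (x); turns counter-clockwise seen from above to a solid stop at 1.57 = fully unlocked, bar square to that edge. Starts at 0 to 0.3. Its cam frees the cover from about 1.35; unlocked counts above 1.40. Friction 0.16 N m; it stays where left.
- fastener_far (a joint): The same for the far T-handle.
- fastener_near_axis (a point): Point on the near fastener's axis at mid-height of its bar: 75 mm nearer (-x) than the cover's middle, 165 mm from the hinge, 69 mm in from the free edge. Bar 80 long (40 each way), 14 wide, 18 high; the cover's top is 19 mm below this point, with 10 mm of air under the bar round a neck 20 mm in diameter. The point turns with the bar, its x along it.
- fastener_far_axis (a point): The same for the far fastener, 75 mm beyond (+x) the cover's middle.
- cover (a joint): Opening angle (rad) of the grey cover: 0 shut, lying flat; the free edge rises as it grows; solid stay at 1.85, leaning beyond upright, where gravity keeps it. Below about 1.57 it falls shut when let go (0.65 kg with fasteners, damped hinge; about 4 N at the free edge lifts it). While a fastener is locked it gives only some 2 mm.
- cover_hinge (a point): Middle of the cover's hinge line, which runs along x at z 138 mm, y 0; this point turns with the cover. Cover plate 300 (x) x 232 x 12 mm, closed its underside 7 mm below this line, its top 5 mm above; it reaches from the hinge to -y.
- cover_lip (a point): Middle of the lower corner of the cover's free edge, 234 mm from the hinge, z 131 mm when shut. It overhangs the right outer wall by 24 mm, free air below: a fingertip can go under it slanting. A tip sliding inwards along it while lifting jams. The underside is plain but for a cam tongue at each fastener's axis (27 mm long, 21 to 27 mm below it): keep within 45 mm of the middle.
- carriage (a joint): Slide (m) of the lamp carriage on its rails, grows to +x, away from the near wall. Starts at 0 to 0.025; the line is met at 0.075; it can slide on to 0.140, no stop at the line. Friction about 2.5 N; it stays where left.
- carriage_edge (a point): Middle of the lower far (+x) edge of the carriage's silver base plate (70 x, 110 y, 12 mm high, 2 mm over the deck). On it a black lamp housing 66 wide (y), 28 high, top 42 mm over the deck. Near faces of plate and housing are flush, 70 mm behind (-x) this edge: push there. At the start 45 to 70 mm lie between them and the bay's near wall.
- service_line (a point): Middle of the white line scribed across the deck along y, 1.6 mm wide, 55 mm beyond the bay's middle, at deck height.
- reagent_bottle: Amber reagent bottle, 54 mm in diameter, 105 mm high; bystander. Origin at the centre of its underside.
- tip_box: Blue pipette-tip box, 122 x 82 x 62 mm; bystander. Origin at the centre of its underside.
- waste_cup: Yellow open cup, 72 mm in diameter, 85 mm high; bystander. Origin at the centre of its underside.

How it is judged:
On the way, in this order (a step that is already met when the one before it is completed fails the run):
1. both fasteners are turned to unlocked (beyond 1.40 rad) with the cover still closed (value of joint each of fastener_near, fastener_far above 1.4 rad and value of joint cover below 0.15 rad), for 0.1 s.
2. the cover is open on its stay (beyond 1.75 rad) (value of joint cover above 1.75 rad), for 0.2 s.
3. the carriage's far edge is within 3 mm of the scribed line (x of carriage_edge in the frame of service_line between -0.003 and 0.003 m), for 0.2 s.
At the end, for the whole second after the job is handed in: Both fasteners unlocked (beyond 1.40 rad), the cover resting open on its stay (beyond 1.75 rad), the carriage at rest with the far edge of its base plate within 3 mm of the scribed line (all of step 3 and value of joint each of fastener_near, fastener_far above 1.4 rad and value of joint cover above 1.75 rad and velocity of joint carriage between -0.005 and 0.005 m/s); the robot touches nothing.
It fails at once if something of the analyser is forced: the robot presses on it with more than 80 N (all contacts added up) (contact force between analyser and the fingers above 80 N or contact force between analyser and the arm above 80 N).
It fails at once if the cover is flung open or dropped (faster than 2.5 rad/s) (velocity of joint cover above 2.5 rad/s or velocity of joint cover below -2.5 rad/s).
It fails at once if a bystander is moved by more than 20 mm or tipped over (distance of any of reagent_bottle, tip_box, waste_cup from where it was at the start of the episode above 0.02 m or angle between any of reagent_bottle, tip_box, waste_cup's own z axis and vertical above 0.5 rad).
It also fails if it takes over 72 s, if anything falls off the work surface, if the arm or the gripper's body presses on something with over 40 N, if the wrist force passes 120 N, or if a joint passes its speed limit or range.

## Working session

There is one attempt and no reset: what is moved stays moved. The work goes in short steps, Python scripts to look and compute and a shell command to move; the robot and the scene stay as the last step left them, time stands still between calls to the robot, and variables do not carry over. Pictures are saved under pics/ and viewed, at most 12 in all, crops included, and the job is handed in when it is done.

```bash
ls; mkdir -p pics; python3 - <<'E'
from bench import r,get_image
import cv2,numpy as np
for n in ["scene","side"]:
    d=get_image(n); cv2.imwrite(f"pics/{n}0.png",d["frame"][:,:,::-1]); print(n,d["camera_matrix"].tolist(),d["k1"],np.round(d["world_to_cam"],4).tolist())
o=r.get_obs(); print({k:np.round(v,4).tolist() for k,v in o.items()}, r.finger_overhang)
E
```

```text
pics
scene [[532.3857823957355, 0.0, 279.92648415462446], [0.0, 532.3857823957355, 208.46891983194922], [0.0, 0.0, 1.0]] -0.0840121190681632 [[-0.4902, 0.8716, 0.0015, 0.3304], [0.6646, 0.3749, -0.6463, -0.2844], [-0.5639, -0.3159, -0.7631, 1.5294], [0.0, 0.0, 0.0, 1.0]]
side [[408.9934387223749, 0.0, 284.7300555791871], [0.0, 408.9934387223749, 207.27354773855964], [0.0, 0.0, 1.0]] 0.004800978854453023 [[-0.9919, -0.1258, 0.0165, 0.5422], [-0.1079, 0.768, -0.6313, 0.2001], [0.0667, -0.6279, -0.7754, 0.822], [0.0, 0.0, 0.0, 1.0]]
{'time_s': 0.1, 'q': [-0.0658, 0.6292, 0.0385, 1.5183, -0.027, 0.9963, -0.02], 'joint_velocities': [0.0008, -0.0005, -0.001, -0.003, 0.0001, -0.0, -0.0002], 'effort': [0.0037, -56.4529, 1.2303, -19.3971, 0.0112, 0.0055, -0.0], 'eef_pos': [0.6495, 0.0, 0.2475], 'ee_rot': [-0.0006, 0.7071, 0.7071, -0.0006], 'force': [0.1092, 0.7105, 0.4326], 'wrist_torque': [0.028, 0.0364, 0.0163], 'finger_force': 0.0, 'finger_gap': 0.0852} 0.017
```

View pics/scene0.png

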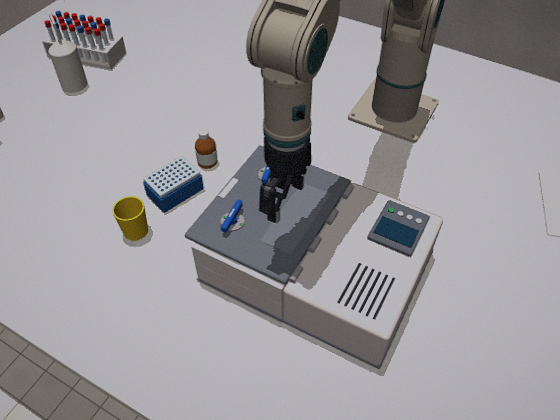

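View pics/side0.png

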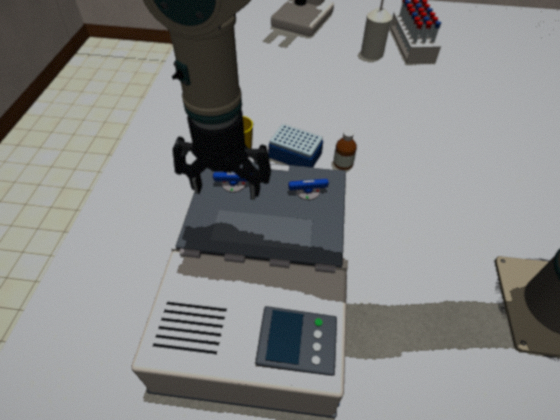

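Scene view: the cover corners are near (190,238), (268,150), (350,185) and (285,273), with the blue handles at (232,215) and (266,174). Side view: the handles are at (308,185) and (230,177), and the cover corners at (345,168), (343,262) and (180,250). The bystanders stand beyond the free edge. Next I fit the analyser pose.

```bash
cat > h.py <<'E'
import numpy as np,cv2
from bench import r,get_image
from scipy.spatial.transform import Rotation as R
from scipy.optimize import least_squares
def cam(d,o=None):
    if "world_to_cam" in d: return np.array(d["world_to_cam"])
    T=np.eye(4);q=o["ee_rot"];T[:3,:3]=R.from_quat([q[1],q[2],q[3],q[0]]).as_matrix();T[:3,3]=o["eef_pos"]
    return np.linalg.inv(T@np.array(d["mount"]))
def proj(d,P,o=None):
    W=cam(d,o);p=np.atleast_2d(P)@W[:3,:3].T+W[:3,3];s=p[:,:2]/p[:,2:];s=s*(1+d["k1"]*(s**2).sum(1,keepdims=True))
    K=np.array(d["camera_matrix"]);return s*[K[0,0],K[1,1]]+K[:2,2]
def ray(d,uv,z,o=None):
    "world points on plane z"
    K=np.array(d["camera_matrix"]);s0=(np.atleast_2d(uv)-K[:2,2])/[K[0,0],K[1,1]];s=s0.copy()
    for _ in range(20): s=s0/(1+d["k1"]*(s**2).sum(1,keepdims=True))
    W=cam(d,o);v=np.c_[s,np.ones(len(s))]@W[:3,:3];c=-W[:3,:3].T@W[:3,3]
    return c+v*((z-c[2])/v[:,2])[:,None]
def A2w(a,P):
    P=np.atleast_2d(P);c,s=np.cos(a[2]),np.sin(a[2]);return np.c_[a[0]+c*P[:,0]-s*P[:,1],a[1]+s*P[:,0]+c*P[:,1],P[:,2]]
def blue(f):
    h=cv2.cvtColor(f,cv2.COLOR_RGB2HSV);return cv2.inRange(h,(105,170,60),(125,255,255))
E
python3 - <<'E'
from h import *
D={n:get_image(n) for n in("scene","side")}
pts=[("scene",(190,238),(150,-234,143)),("scene",(268,150),(-150,-234,143)),("scene",(285,273),(150,-2,143)),("scene",(350,185),(-150,-2,143)),("scene",(440,222),(-160,210,130)),("scene",(383,352),(160,210,130)),
("side",(346,168),(-150,-234,143)),("side",(342,262),(-150,-2,143)),("side",(180,250),(150,-2,143)),("side",(345,402),(-160,210,130)),("side",(142,376),(160,210,130))]
def res(a): return np.concatenate([(proj(D[n],A2w(a,np.array(P)/1000))-uv)[0] for n,uv,P in pts])
f=least_squares(res,[.65,0,0],loss="soft_l1",x_scale=[.1,.1,.1]);print(f.x,np.round(res(f.x).reshape(-1,2),1).tolist())
for n in D:
    m=blue(D[n]["frame"]);k,l,s,c=cv2.connectedComponentsWithStats(m)
    for i in range(1,k):
        if s[i,4]>25:
            ys,xs=np.where(l==i);w=ray(D[n],np.c_[xs,ys],.166)[:,:2];ce=w.mean(0);e,v=np.linalg.eigh(np.cov(w.T));print(n,s[i].tolist(),np.round(ce,4),"dir",round(np.arctan2(v[1,1],v[0,1])%np.pi,3),np.round(2*np.sqrt(3*e),3))
print("fast",A2w(f.x,[[-.075,-.165,.162],[.075,-.165,.162]]))
E
```

```text
[0.59159317 0.05723244 0.01251846] [[-4.0, -3.2], [-6.7, -5.9], [4.0, 9.7], [3.9, -5.7], [7.9, -5.9], [10.2, -11.9], [-0.8, 3.1], [0.5, 4.9], [-7.2, -1.2], [-0.3, -1.4], [-15.4, -2.8]]
scene [262, 166, 9, 18, 87] [ 0.5442 -0.1076] dir 0.328 [0.013 0.044]
scene [144, 175, 58, 37, 359] [ 0.6826 -0.2517] dir 2.557 [0.061 0.117]
scene [221, 200, 21, 32, 224] [ 0.6748 -0.1098] dir 0.153 [0.017 0.083]
side [213, 171, 26, 8, 135] [ 0.6844 -0.1097] dir 3.125 [0.016 0.05 ]
side [289, 179, 39, 9, 210] [ 0.5179 -0.1125] dir 0.245 [0.016 0.082]
fast [[ 0.51866454 -0.10869349  0.162     ]
 [ 0.66865279 -0.10681577  0.162     ]]
```

```bash
python3 -m jog '[-0.3,0,-1,1,0, -0.3,0,-1,1,0, -0.3,0,-1,1,0, -0.3,0,-1,1,0, -0.3,0,-1,1,0]'; python3 -m jog '[0,0,0,0,0,0,0,0,0,0]'; python3 - <<'E'
from h import *
o=r.get_obs();d=get_image("wrist");s=get_image("scene");print(np.round(d["mount"],3).tolist(),d["k1"],d["camera_matrix"],np.round(o["q"],2))
import pickle;pickle.dump((o,d,s,get_image("side")),open("w1.pkl","wb"))
cv2.imwrite("pics/w1.png",d["frame"][:,:,::-1])
E
```

```text
time_s: 0.82
eef_pos: [0.6379, -0.0585, 0.4494]
ee_rot: [-0.0, 0.861, 0.509, -0.0]
force: [1.3, -0.2, -0.9]
finger_gap: 0.0853
finger_force: 0.0
time_s: 1.08
eef_pos: [0.6379, -0.0578, 0.4474]
ee_rot: [-0.001, 0.86, 0.511, -0.0]
force: [0.4, 0.4, -0.2]
finger_gap: 0.0852
finger_force: 0.0
[[-0.0, -0.945, -0.327, 0.084], [1.0, -0.0, 0.0, 0.001], [-0.0, -0.327, 0.945, -0.125], [0.0, 0.0, 0.0, 1.0]] -0.06977088938514917 [[304.46503471   0.         277.47376561]
 [  0.         304.46503471 211.32195623]
 [  0.           0.           1.        ]] [-0.06  0.49  0.19  1.22 -0.09  1.44 -0.38]
```

View pics/w1.png

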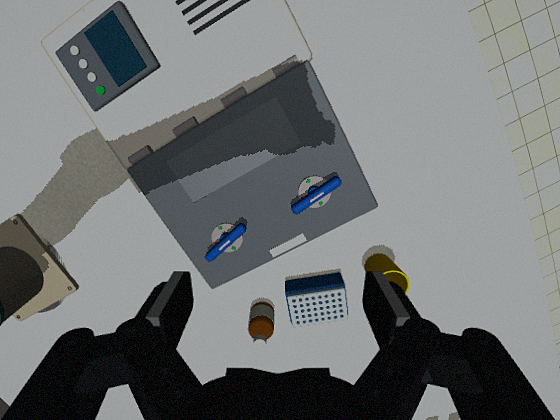

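Wrist view: the cover's free-edge corners are at (213,288) and (378,208), and the hinge corners at about (130,175) and (308,62). The handles are at (226,241) and (317,194). The bystanders are clear of the cover.

```bash
python3 - <<'E'
from h import *;import pickle
o,d,s,si=pickle.load(open("w1.pkl","rb"))
def bl(D,o,lab,z=.168):
    m=blue(D["frame"]);k,l,st,c=cv2.connectedComponentsWithStats(m);out=[]
    for i in range(1,k):
        if st[i,4]>25:
            ys,xs=np.where(l==i);w=ray(D,np.c_[xs,ys],z,o)[:,:2];ce=w.mean(0);e,v=np.linalg.eigh(np.cov(w.T));print(lab,c[i].round(1),np.round(ce,4),"dir",round(np.arctan2(v[1,1],v[0,1])%np.pi,3),np.round(2*np.sqrt(3*e),3))
bl(d,o,"wrist");bl(s,None,"scene");bl(si,None,"side")
pts=[(213,288),(378,208),(308,62)];print(ray(d,pts,.143,o).round(4))
print("bodies",ray(d,[(261,330),(317,308),(385,270)],.08,o).round(3))
E
```

```text
wrist [316.1 195.2] [ 0.6691 -0.1123] dir 0.127 [0.013 0.081]
wrist [225.3 242.3] [ 0.5207 -0.1131] dir 0.246 [0.013 0.081]
wrist [319.3 287.6] [ 0.6081 -0.2482] dir 2.817 [0.004 0.051]
scene [268.7 169.5] [ 0.5276 -0.11  ] dir 0.264 [0.015 0.087]
scene [169.3 190.9] [ 0.682  -0.2583] dir 2.536 [0.055 0.12 ]
scene [231.5 216.4] [ 0.6761 -0.109 ] dir 0.157 [0.017 0.083]
side [232.9 175.4] [ 0.6664 -0.1105] dir 0.109 [0.014 0.082]
side [307.9 182.9] [ 0.518  -0.1114] dir 0.245 [0.015 0.082]
[[ 0.4494 -0.1817  0.143 ]
 [ 0.7417 -0.1824  0.143 ]
 [ 0.7397  0.0459  0.143 ]]
bodies [[ 0.447 -0.339  0.08 ]
 [ 0.569 -0.345  0.08 ]
 [ 0.717 -0.331  0.08 ]]
```

```bash
cat >> h.py <<'E'
def need(p,ya=None):
    o=r.get_obs();q=o["ee_rot"];M=R.from_quat([q[1],q[2],q[3],q[0]]).as_matrix()
    print("pos",np.round(o["eef_pos"],4),"yang",round(np.arctan2(M[1,1],M[0,1]),3),"tool shift units",np.round(M.T@(np.array(p)-o["eef_pos"])/.04,2),"turn units",None if ya is None else round((np.arctan2(M[1,1],M[0,1])-ya)/.1,2),"F",np.round(o["force"],1),"gap",round(float(o["finger_gap"]),4),"t",o["time_s"],"q",np.round(o["q"],2),"tilt",np.round(M[:,2],3))
E
python3 -m jog '[-0.87,-0.65,0.6,0,0, -0.87,-0.65,0.6,0,0, -0.86,-0.65,0.6,0,0, 0,0,0.4,1,0.4, 0,0,0.4,1,0.4, 0,0,0.4,1,0.4, 0,0,0.4,1,0.4, 0,0,0.4,1,0.4, 0,0,0,1,0.4, 0,0,0,1,0.4]'; python3 -m jog '[0,0,0,1,0.4,0,0,0,0.26,0.4]' 25;python3 - <<'E'
from h import *;import pickle
need([.520,-.112,.172],-1.325)
o=r.get_obs();d=get_image("wrist")
cv2.imwrite("pics/w2.png",d["frame"][:,:,::-1])
m=blue(d["frame"]);k,l,st,c=cv2.connectedComponentsWithStats(m)
for i in range(1,k):
    if st[i,4]>60:
        ys,xs=np.where(l==i);w=ray(d,np.c_[xs,ys],.170,o)[:,:2];e,v=np.linalg.eigh(np.cov(w.T));print(st[i],w.mean(0).round(4),round(np.arctan2(v[1,1],v[0,1])%np.pi,3),np.round(2*np.sqrt(3*e),3))
E
```

```text
time_s: 2.48
eef_pos: [0.5194, -0.1116, 0.2952]
ee_rot: [-0.0, 0.983, 0.183, -0.001]
force: [0.3, -0.8, 0.8]
finger_gap: 0.0511
finger_force: 0.0
time_s: 2.72
eef_pos: [0.5195, -0.1116, 0.2955]
ee_rot: [-0.0, 0.992, 0.122, -0.001]
force: [1.2, 0.8, 0.5]
finger_gap: 0.0512
finger_force: 0.0
pos [ 0.5195 -0.1116  0.2955] yang -1.326 tool shift units [0.01 0.01 3.09] turn units -0.01 F [1.2 0.8 0.5] gap 0.0512 t 2.725 q [-0.11  0.43  0.39  1.79 -0.19  0.96 -0.97] tilt [-0.002  0.    -1.   ]
[ 311    0   28   81 1235] [ 0.6559 -0.114 ] 0.123 [0.014 0.055]
[419 135  65 105 357] [ 0.58 -0.25] 3.068 [0.034 0.093]
[ 269  163   21   87 1246] [ 0.5222 -0.1133] 0.243 [0.014 0.079]
```

View pics/w2.png

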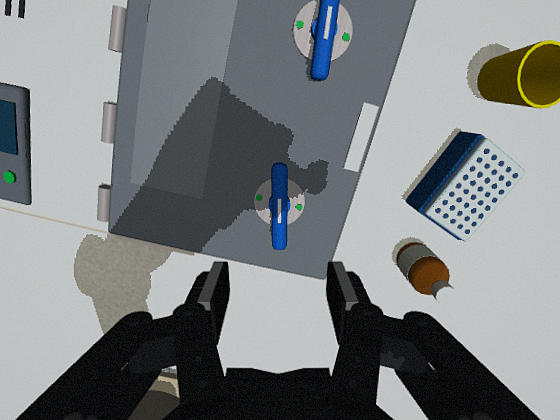

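The near bar is aligned between the jaws at (279,206). I'll descend, pinch and turn.

```bash
python3 -m jog '[0.03,0.04,1,0,0.4, 0,0,1,0,0.4, 0,0,0.7,0,0.4, 0,0,0.39,0,0.4, 0,0,0,0,0.4, 0,0,0,0,1,0,0,0,0,1,0,0,0,0,1,0,0,0,0,1,0,0,0,0,1]' 25;python3 - <<'E'
from h import *
need([.521,-.1128,.172],0);print(r.get_obs()["finger_force"],r.get_obs()["wrist_torque"])
E
```

```text
time_s: 4.03
eef_pos: [0.522, -0.1125, 0.1739]
ee_rot: [-0.0, 0.992, 0.122, 0.001]
force: [-0.8, 2.8, 6.3]
finger_gap: 0.0134
finger_force: 28.0
pos [ 0.522  -0.1125  0.1739] yang -1.325 tool shift units [-0.03  0.    0.05] turn units -13.25 F [-0.8  2.8  6.3] gap 0.0134 t 4.025 q [-0.05  0.58  0.32  1.92 -0.28  0.67 -0.88] tilt [ 0.002  0.001 -1.   ]
27.95732080936432 [ 0.44771017  0.24173373 -0.02409194]
```

```bash
python3 -m jog '[0,0,-0.03,-0.8,1, 0,0,0,-0.8,1, 0,0,0,-0.8,1, 0,0,0,-0.8,1, 0,0,0,-0.8,1, 0,0,0,-0.8,1, 0,0,0,-0.8,1, 0,0,0,-0.8,1, 0,0,0,-0.8,1, 0,0,0,-0.8,1]';python3 -m jog '[0,0,0,-0.8,1, 0,0,0,-0.8,1, 0,0,0,-0.8,1, 0,0,0,-0.8,1, 0,0,0,-0.8,1, 0,0,0,-0.8,1, 0,0,0,-0.4,1, 0,0,0,0,1, 0,0,0,0,1]';python3 - <<'E'
from h import *
need([.520,-.112,.172],0);print(r.get_obs()["finger_force"],r.get_obs()["wrist_torque"])
E
```

```text
time_s: 5.28
eef_pos: [0.5204, -0.1104, 0.174]
ee_rot: [-0.002, 0.866, 0.501, -0.0]
force: [-2.5, 6.6, 1.1]
finger_gap: 0.0135
finger_force: 27.3
time_s: 6.4
eef_pos: [0.5188, -0.1099, 0.1739]
ee_rot: [-0.003, 0.709, 0.706, -0.001]
force: [-6.5, 8.0, 4.6]
finger_gap: 0.0132
finger_force: 27.8
pos [ 0.5188 -0.1099  0.1739] yang -0.004 tool shift units [-0.05  0.03  0.05] turn units -0.04 F [-6.5  8.   4.6] gap 0.0132 t 6.4 q [ 0.2   0.56 -0.07  1.92  0.05  0.67  0.1 ] tilt [-0.006  0.004 -1.   ]
27.75779128074646 [1.70587124 1.09865751 0.00311866]
```

```bash
python3 -m jog '[0,0,0,0,0.4, 0,0,0,0,0.4, 0,0,0,0,0.4, 0,0,-0.5,0,0.4, 0,0,-1,0,0.4, 0,0.9,-0.5,1,0.4, 0,0,0,1,0.4,0,0,0,1,0.4,0,0,0,1,0.4,0,0,0,1,0.4]';python3 -m jog '[0,0,0,1,0.4,0,0,0,1,0.4,0,0,0,1,0.4,0,0,0,1,0.4,0,0,0,1,0.4,0,0,0,1,0.4,0,0,0,1,0.4,0,0,0,1,0.4,0,0,0,1,0.4,0,0,0,0.5,0.4]'; python3 - <<'E'
from h import *
need([.669,-.1105,.173],-1.453)
o=r.get_obs();d=get_image("wrist");print(o["q"])
for D,oo,n in((d,o,"w"),(get_image("side"),None,"side"),(get_image("scene"),None,"sc")):
  m=blue(D["frame"]);k,l,st,c=cv2.connectedComponentsWithStats(m)
  for i in range(1,k):
    if st[i,4]>60:
        ys,xs=np.where(l==i);w=ray(D,np.c_[xs,ys],.170,oo)[:,:2];e,v=np.linalg.eigh(np.cov(w.T));print(n,st[i],w.mean(0).round(4),round(np.arctan2(v[1,1],v[0,1])%np.pi,3),np.round(2*np.sqrt(3*e),3))
E
```

```text
time_s: 7.65
eef_pos: [0.5575, -0.1139, 0.254]
ee_rot: [0.0, 0.863, 0.506, 0.0]
force: [-0.7, 1.4, 0.7]
finger_gap: 0.051
finger_force: 0.0
time_s: 8.9
eef_pos: [0.5576, -0.1138, 0.254]
ee_rot: [0.0, 0.998, 0.056, 0.0]
force: [0.2, 0.3, -0.8]
finger_gap: 0.0509
finger_force: 0.0
pos [ 0.5576 -0.1138  0.254 ] yang -1.458 tool shift units [2.78 0.23 2.03] turn units -0.05 F [ 0.2  0.3 -0.8] gap 0.0509 t 8.9 q [-0.07  0.52  0.33  1.75 -0.21  0.9  -1.1 ] tilt [ 0. -0. -1.]
[-0.06673543  0.52358647  0.33442613  1.74867573 -0.2100016   0.9041061
 -1.10170367]
w [ 279    0   29  128 2528] [ 0.6695 -0.1123] 0.122 [0.015 0.076]
w [430 142  65  95 428] [ 0.6026 -0.2432] 2.816 [0.005 0.078]
w [ 223  248   98   35 1908] [ 0.5246 -0.1148] 1.546 [0.02  0.072]
side [306 167   7  15  65] [ 0.5176 -0.1363] 1.565 [0.012 0.035]
side [213 172  40   7 189] [ 0.6654 -0.1083] 0.114 [0.015 0.08 ]
side [304 184   8  14  82] [ 0.5176 -0.0908] 1.577 [0.013 0.032]
sc [253 160  32  18 265] [ 0.5291 -0.1097] 1.527 [0.025 0.077]
sc [144 175  57  37 279] [ 0.6887 -0.2542] 2.609 [0.062 0.115]
sc [221 200  21  32 218] [ 0.6778 -0.1079] 0.156 [0.017 0.082]
```

```bash
python3 -m jog '[0.93,0.07,0,0,0.4, 0.93,0.07,0,0,0.4, 0.89,0.08,0,0,0.4,0,0,0.9,0,0.4, 0,0,0.7,0,0.4, 0,0,0.4,0,0.4, 0,0,0,0,1,0,0,0,0,1,0,0,0,0,1,0,0,0,0,1]' 25;python3 -m jog '[0,0,0,0,1,0,0,0,0,1]';python3 - <<'E'
from h import *
need([.668,-.110,.173],0);print(r.get_obs()["finger_force"],r.get_obs()["wrist_torque"])
E
```

```text
time_s: 10.3
eef_pos: [0.6687, -0.1119, 0.1753]
ee_rot: [0.002, 0.998, 0.057, 0.001]
force: [1.2, -4.8, 0.6]
finger_gap: 0.0133
finger_force: 29.6
time_s: 10.55
eef_pos: [0.6687, -0.1119, 0.1753]
ee_rot: [0.002, 0.998, 0.057, 0.001]
force: [1.4, -5.2, 1.5]
finger_gap: 0.013
finger_force: 29.6
pos [ 0.6687 -0.1119  0.1753] yang -1.457 tool shift units [-0.01 -0.05  0.06] turn units -14.57 F [ 1.4 -5.2  1.5] gap 0.013 t 10.55 q [-0.04  0.76  0.3   1.51 -0.26  0.9  -1.12] tilt [ 0.003 -0.003 -1.   ]
29.617305099964142 [-1.11446555 -0.25013364  0.15508908]
```

```bash
python3 -m jog '[0,0.04,0,-0.9,1, 0,0,0,-0.9,1, 0,0,0,-0.9,1, 0,0,0,-0.9,1, 0,0,0,-0.9,1, 0,0,0,-0.9,1, 0,0,0,-0.9,1, 0,0,0,-0.9,1, 0,0,0,-0.9,1, 0,0,0,-0.9,1]' 22;python3 -m jog '[0,0,0,-0.9,1, 0,0,0,-0.9,1, 0,0,0,-0.9,1, 0,0,0,-0.9,1, 0,0,0,-0.9,1, 0,0,0,-0.9,1, 0,0,0,-0.15,1, 0,0,0,0,1, 0,0,0,0,1]';python3 - <<'E'
from h import *
need([.668,-.110,.173],0);print(r.get_obs()["finger_force"],r.get_obs()["wrist_torque"])
E
```

```text
time_s: 11.8
eef_pos: [0.6686, -0.1117, 0.1753]
ee_rot: [0.001, 0.874, 0.487, 0.001]
force: [0.8, -2.8, 1.2]
finger_gap: 0.0131
finger_force: 29.7
time_s: 12.92
eef_pos: [0.6685, -0.1118, 0.1753]
ee_rot: [0.001, 0.708, 0.706, 0.0]
force: [-0.4, -3.0, 5.5]
finger_gap: 0.0132
finger_force: 30.3
pos [ 0.6685 -0.1118  0.1753] yang -0.003 tool shift units [ 0.04 -0.01  0.06] turn units -0.03 F [-0.4 -3.   5.5] gap 0.0132 t 12.925 q [ 0.18  0.75 -0.1   1.5   0.09  0.9   0.05] tilt [ 0.002 -0.001 -1.   ]
30.287659764289856 [-0.49750903  0.14803256 -0.0954146 ]
```

```bash
python3 -m jog '[0,0,0,0,0.6, 0,0,0,0,0.6, 0,0,0,0,0.6, -0.4,0,0.1,0,0.6, -0.4,0,0.1,0,0.6, 0,0,0,0,0.6,0,0,0,0,0.6]' 20;python3 - <<'E'
from h import *
need([.6685,-.144,.166],0)
s=get_image("scene");si=get_image("side")
for D,n in((s,"s"),(si,"i")):
  f=D["frame"][130:300,150:400] if n=="s" else D["frame"][120:300,150:380]
  cv2.imwrite(f"pics/{n}3.png",cv2.resize(f,None,fx=3,fy=3)[:,:,::-1])
E
```

```text
time_s: 13.8
eef_pos: [0.6678, -0.1433, 0.1657]
ee_rot: [-0.0, 0.708, 0.707, 0.0]
force: [-0.5, 0.3, 0.5]
finger_gap: 0.0344
finger_force: 0.0
pos [ 0.6678 -0.1433  0.1657] yang -0.002 tool shift units [-0.02  0.02 -0.01] turn units -0.02 F [-0.5  0.3  0.5] gap 0.0344 t 13.8 q [ 0.23  0.76 -0.11  1.49  0.09  0.89  0.09] tilt [-0.     0.001 -1.   ]
```

View pics/i3.png

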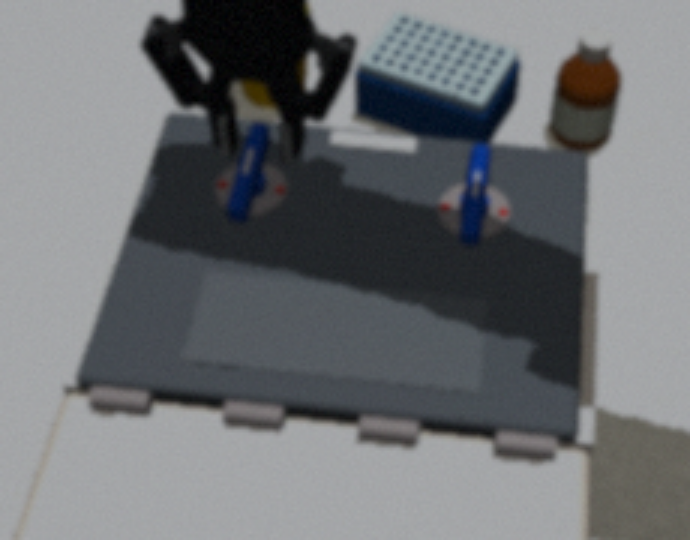

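Both bars stand square to the free edge (bar ends (238,215)–(260,130) and (470,240)–(482,148)), and the jaws straddle the outer end of the far bar. The tool can only point down, so I'll lift the cover by pinching the bar and letting it pivot in the pads.

```bash
python3 -m jog '[0,0,0,0,1,0,0,0,0,1,0,0,0,0,1,0,0,0,0,1,0,0,0,0,1]' 20; python3 - <<'E'
from h import *
need([.6685,-.1438,.166],0)
t=np.arange(0,1.95,.1);y=-.197*np.cos(t)+.03*np.sin(t);z=.197*np.sin(t)+.03*np.cos(t)
for a,b,c in zip(t[1:],np.diff(y)/.04,-np.diff(z)/.04): print(round(a,2),round(b,2),round(c,2))
E
```

```text
time_s: 14.52
eef_pos: [0.6683, -0.1426, 0.1662]
ee_rot: [0.0, 0.707, 0.707, 0.001]
force: [1.3, 2.6, 1.3]
finger_gap: 0.0136
finger_force: 24.1
pos [ 0.6683 -0.1426  0.1662] yang -0.001 tool shift units [-0.03  0.    0.  ] turn units -0.01 F [1.3 2.6 1.3] gap 0.0136 t 14.525 q [ 0.23  0.76 -0.11  1.49  0.09  0.89  0.09] tilt [ 0.001  0.001 -1.   ]
0.1 0.1 -0.49
0.2 0.15 -0.48
0.3 0.19 -0.46
0.4 0.24 -0.44
0.5 0.28 -0.41
0.6 0.32 -0.38
0.7 0.36 -0.35
0.8 0.39 -0.31
0.9 0.42 -0.27
1.0 0.44 -0.23
1.1 0.46 -0.18
1.2 0.48 -0.13
1.3 0.49 -0.08
1.4 0.5 -0.03
1.5 0.5 0.02
1.6 0.49 0.06
1.7 0.48 0.11
1.8 0.47 0.16
1.9 0.45 0.21
```

```bash
python3 -m jog '[0.05,0,-0.25,0,1, 0.05,0,-0.24,0,1, 0.15,0,-0.48,0,1]'; python3 - <<'E'
from h import *
need([.668,0,.2]);print(r.get_obs()["finger_force"],r.get_obs()["wrist_torque"])
E
```

```text
time_s: 14.9
eef_pos: [0.6681, -0.1336, 0.2045]
ee_rot: [0.0, 0.708, 0.707, -0.0]
force: [4.9, 0.7, -6.2]
finger_gap: 0.013
finger_force: 22.4
pos [ 0.6681 -0.1336  0.2045] yang -0.002 tool shift units [ 3.34 -0.01  0.11] turn units None F [ 4.9  0.7 -6.2] gap 0.013 t 14.9 q [ 0.22  0.72 -0.11  1.46  0.09  0.96  0.08] tilt [ 0. -0. -1.]
22.387475967407227 [ 0.00397901 -1.11927038 -0.19354258]
```

Lifting works with about 6 N. I'll continue to 0.8 rad.

```bash
python3 -m jog '[0.19,0,-0.46,0,1, 0.24,0,-0.44,0,1, 0.28,0,-0.41,0,1, 0.32,0,-0.38,0,1, 0.36,0,-0.35,0,1, 0.39,0,-0.31,0,1]'; python3 - <<'E'
from h import *
need([.668,0,.2]);print(r.get_obs()["finger_force"],r.get_obs()["wrist_torque"])
d=get_image("side");cv2.imwrite("pics/side4.png",d["frame"][:,:,::-1])
E
```

```text
time_s: 15.65
eef_pos: [0.6676, -0.0624, 0.3]
ee_rot: [0.001, 0.708, 0.706, -0.001]
force: [3.6, -4.5, -3.4]
finger_gap: 0.0138
finger_force: 21.5
pos [ 0.6676 -0.0624  0.3   ] yang -0.002 tool shift units [1.56 0.01 2.5 ] turn units None F [ 3.6 -4.5 -3.4] gap 0.0138 t 15.65 q [ 0.11  0.62 -0.11  1.38  0.07  1.14 -0.01] tilt [-0.    -0.002 -1.   ]
21.48485004901886 [-0.95800916 -0.74573329 -0.12226263]
```

View pics/side4.png

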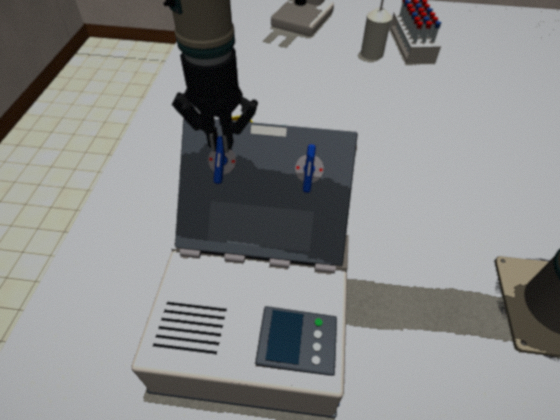

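The cover is about halfway up. The far bar is still pinched near (219,160) and the near bar stands square at (310,168). I'll continue along the arc.

```bash
python3 -m jog '[0.42,0,-0.27,0,1, 0.44,0,-0.23,0,1, 0.46,0,-0.18,0,1, 0.48,0,-0.13,0,1, 0.49,0,-0.08,0,1]'; python3 - <<'E'
from h import *
need([.668,0,.2]);print(r.get_obs()["finger_force"],r.get_obs()["wrist_torque"])
E
```

```text
time_s: 16.32
eef_pos: [0.6673, 0.031, 0.335]
ee_rot: [-0.0, 0.707, 0.707, -0.0]
force: [-2.6, -2.9, 1.8]
finger_gap: 0.0134
finger_force: 21.5
pos [0.6673 0.031  0.335 ] yang -0.001 tool shift units [-0.78  0.02  3.38] turn units None F [-2.6 -2.9  1.8] gap 0.0134 t 16.325 q [-0.02  0.59 -0.12  1.34  0.07  1.22 -0.15] tilt [-0.001  0.    -1.   ]
21.47193878889084 [-0.84872889  0.24717596  0.02961659]
```

```bash
python3 -m jog '[0.5,0,-0.03,0,1, 0.5,0,0.02,0,1, 0.49,0,0.06,0,1, 0.48,0,0.11,0,1]'; python3 - <<'E'
from h import *
need([.668,0,.2]);print(r.get_obs()["finger_force"],r.get_obs()["wrist_torque"])
d=get_image("side");cv2.imwrite("pics/side5.png",d["frame"][:,:,::-1])
E
```

```text
time_s: 16.82
eef_pos: [0.6669, 0.1113, 0.3274]
ee_rot: [-0.002, 0.707, 0.707, -0.0]
force: [-4.5, 0.3, 3.4]
finger_gap: 0.0136
finger_force: 22.8
pos [0.6669 0.1113 0.3274] yang 0.0 tool shift units [-2.79  0.03  3.18] turn units None F [-4.5  0.3  3.4] gap 0.0136 t 16.825 q [-0.14  0.61 -0.12  1.32  0.07  1.22 -0.27] tilt [-0.003  0.002 -1.   ]
22.780437469482422 [-0.30714766  0.84064835 -0.05638264]
```

View pics/side5.png

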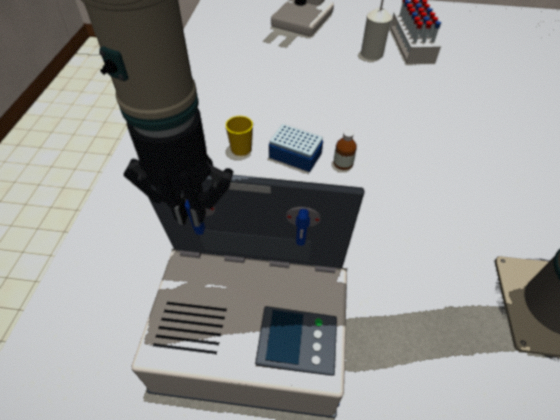

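The cover is past upright, at about 1.7 rad. I'll lower it onto the stay and then release.

```bash
python3 -m jog '[0.47,0,0.16,0,1, 0.27,0,0.12,0,1, 0,0,0,0,1]'; python3 - <<'E'
from h import *
need([.668,0,.2]);print(r.get_obs()["finger_force"],r.get_obs()["wrist_torque"])
E
python3 -m jog '[0,0,0,0,0.7,0,0,0,0,0.6,0,0,0,0,0.6,0,0,0,0,0.6,0,0,0,0,0.6]'; python3 - <<'E'
from h import *
need([.668,0,.2])
d=get_image("scene");cv2.imwrite("pics/scene6.png",d["frame"][:,:,::-1])
E
```

```text
time_s: 17.25
eef_pos: [0.6668, 0.1409, 0.3158]
ee_rot: [-0.002, 0.707, 0.708, -0.0]
force: [-5.8, 3.2, 3.6]
finger_gap: 0.0133
finger_force: 23.8
pos [0.6668 0.1409 0.3158] yang 0.001 tool shift units [-3.53  0.04  2.88] turn units None F [-5.8  3.2  3.6] gap 0.0133 t 17.25 q [-0.18  0.63 -0.13  1.32  0.08  1.2  -0.31] tilt [-0.003  0.003 -1.   ]
23.839452266693115 [ 0.45337226  1.0553311  -0.04126552]
time_s: 17.88
eef_pos: [0.6683, 0.1378, 0.3167]
ee_rot: [0.0, 0.708, 0.707, 0.0]
force: [0.1, -0.1, 0.0]
finger_gap: 0.0341
finger_force: 0.0
pos [0.6683 0.1378 0.3167] yang -0.001 tool shift units [-3.45 -0.    2.92] turn units None F [ 0.1 -0.1  0. ] gap 0.0341 t 17.875 q [-0.18  0.63 -0.12  1.32  0.08  1.2  -0.31] tilt [ 0.  0. -1.]
```

View pics/scene6.png

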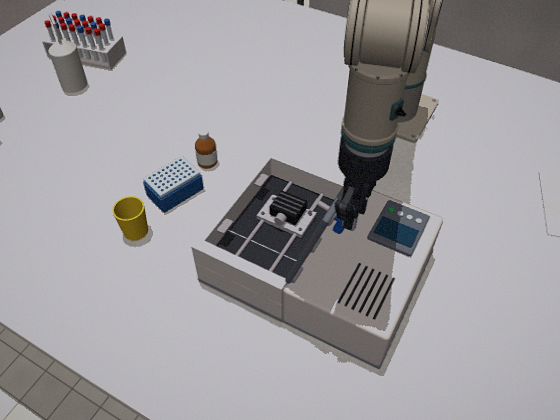

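The cover rests open on its stay, and the bay with the carriage is visible near (288,210). I'll back off in +y, go up and move over the bay.

```bash
python3 -m jog '[0.5,0,0,0,0.6, 0.9,0,0,0,0.6, 0,0,-1,0,0.6, 0,0,-1,0,0.6, 0,0,-1,0,1, -1,-0.3,0,0,1, -1,-0.3,0,0,1, -1,-0.3,0,0,1, -1,-0.3,0,0,1, -1,-0.3,0,0,1]'; python3 -m jog '[-1,-0.3,0,1,1,0,0,0,1,1,0,0,0,1,1,0,0,0,1,1,0,0,0,1,1,0,0,0,1,1,0,0,0,1,1,0,0,0,1,1,0,0,0,1,1,0,0,0,1,1]';python3 -m jog '[0,0,0,1,1,0,0,0,1,1,0,0,0,1,1,0,0,0,1,1,0,0,0,1,1,0,0,0,0.7,1,0,0,0,0,1]';python3 - <<'E'
from h import *;import pickle
need([.48,-.046,.25],-1.571)
o=r.get_obs();d=get_image("wrist");s=get_image("scene");cv2.imwrite("pics/w7.png",d["frame"][:,:,::-1]);pickle.dump((o,d,s,get_image("side")),open("w7.pkl","wb"))
E
```

```text
time_s: 19.18
eef_pos: [0.6078, -0.0053, 0.4369]
ee_rot: [-0.0, 0.707, 0.707, 0.001]
force: [-0.3, 1.3, 0.6]
finger_gap: -0.0
finger_force: 0.0
time_s: 20.42
eef_pos: [0.5964, -0.044, 0.4368]
ee_rot: [-0.0, 0.96, 0.28, 0.0]
force: [-0.1, -0.7, -1.0]
finger_gap: 0.0001
finger_force: 0.0
time_s: 21.3
eef_pos: [0.5963, -0.0442, 0.4367]
ee_rot: [-0.0, 1.0, 0.001, 0.0]
force: [-0.3, 0.5, -0.2]
finger_gap: 0.0003
finger_force: 0.0
pos [ 0.5963 -0.0442  0.4367] yang -1.568 tool shift units [-2.91  0.04  4.67] turn units 0.03 F [-0.3  0.5 -0.2] gap 0.0003 t 21.3 q [-0.13  0.42  0.25  1.37 -0.1   1.36 -1.45] tilt [ 0.     0.001 -1.   ]
```

View pics/w7.png

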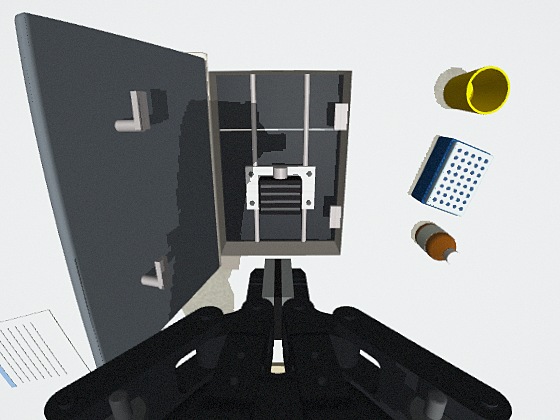

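Wrist view: the white line is at row 130, the plate's far edge at about row 167 and its near face at about row 210. The bay's near wall is at about row 243, and the carriage is centred at column 280.

```bash
python3 - <<'E'
from h import *;import pickle
o,d,s,si=pickle.load(open("w7.pkl","rb"))
g=d["frame"].mean(2)
for c in (228,235,242): print(c,"line",g[124:137,c].astype(int).tolist())
for c in (262,300): print(c,"plate",g[160:176,c].astype(int).tolist()); 
print("near",g[200:248,250].astype(int).tolist()); print("row190",g[190,238:322].astype(int).tolist())
L=ray(d,[(225,130),(240,130),(330,130)],.075,o);print(L.round(4))
print("edge lower@167",ray(d,[(262,167)],.077,o).round(4),"top",ray(d,[(262,167)],.089,o).round(4))
print("near face@210",ray(d,[(250,210)],.089,o).round(4),"wall",ray(d,[(280,241)],.075,o).round(4))
E
```

```text
228 line [45, 30, 33, 39, 13, 180, 152, 43, 33, 38, 34, 35, 33]
235 line [34, 34, 37, 34, 14, 194, 139, 23, 27, 37, 34, 35, 40]
242 line [29, 35, 38, 36, 8, 199, 128, 21, 37, 34, 36, 37, 34]
262 plate [72, 79, 75, 77, 75, 37, 110, 255, 244, 239, 233, 236, 240, 244, 253, 131]
300 plate [74, 76, 77, 82, 28, 60, 145, 255, 241, 239, 235, 235, 239, 240, 244, 252]
near [236, 88, 76, 76, 102, 227, 246, 241, 245, 145, 50, 60, 68, 66, 66, 62, 62, 65, 65, 61, 64, 67, 63, 64, 61, 65, 61, 59, 64, 67, 66, 62, 60, 58, 67, 63, 61, 63, 63, 56, 33, 80, 116, 105, 106, 102, 105, 105]
row190 [25, 44, 32, 25, 36, 37, 34, 16, 142, 255, 238, 235, 235, 235, 234, 237, 234, 233, 239, 255, 97, 1, 33, 38, 41, 42, 41, 39, 41, 35, 36, 39, 37, 36, 40, 46, 44, 38, 35, 42, 41, 38, 40, 39, 37, 36, 39, 41, 41, 39, 42, 37, 42, 35, 44, 36, 35, 45, 39, 47, 41, 44, 37, 27, 208, 250, 240, 237, 235, 236, 238, 237, 237, 238, 237, 246, 216, 50, 61, 74, 71, 73, 71, 75]
[[ 0.6467  0.0368  0.075 ]
 [ 0.6466  0.0134  0.075 ]
 [ 0.6471 -0.1269  0.075 ]]
edge lower@167 [[ 0.5887 -0.0203  0.077 ]] top [[ 0.591  -0.0209  0.089 ]]
near face@210 [[ 5.198e-01 -2.000e-04  8.900e-02]] wall [[ 0.4577 -0.0499  0.075 ]]
```

```bash
python3 -m jog '[-1,0.05,0.5,0,1, -1,0.05,0.5,0,1, -0.9,0.05,0.5,0,1, 0,0,1,0,1, 0,0,1,0,1, 0,0,1,0,1, 0,0,1,0,1, 0,0,0.8,0,1, 0,0,0,0,1]';python3 - <<'E'
from h import *
need([.480,-.05,.103],-1.571)
E
```

```text
time_s: 22.58
eef_pos: [0.4786, -0.0517, 0.1831]
ee_rot: [-0.0, 1.0, 0.0, -0.002]
force: [-1.8, 0.4, 0.8]
finger_gap: 0.0005
finger_force: 0.0
pos [ 0.4786 -0.0517  0.1831] yang -1.57 tool shift units [ 0.04 -0.04  2.  ] turn units 0.01 F [-1.8  0.4  0.8] gap 0.0005 t 22.575 q [-0.09  0.5   0.2   2.05 -0.16  0.62 -1.35] tilt [-0.005  0.    -1.   ]
```

```bash
python3 -m jog '[0.04,0,0.5,0,1, 0,0,0.6,0,1, 0,0,0.5,0,1, 0,0,0.4,0,1, 0,0,0,0,1]';python3 - <<'E'
from h import *;import pickle
need([.565,-.05,.103],-1.571)
E
```

```text
time_s: 23.2
eef_pos: [0.4822, -0.0519, 0.1052]
ee_rot: [-0.0, 1.0, 0.0, 0.0]
force: [-0.5, 0.3, 1.0]
finger_gap: 0.0001
finger_force: 0.0
pos [ 0.4822 -0.0519  0.1052] yang -1.571 tool shift units [ 2.07 -0.05  0.06] turn units 0.0 F [-0.5  0.3  1. ] gap 0.0001 t 23.2 q [-0.05  0.64  0.14  2.1  -0.21  0.42 -1.31] tilt [ 0.  0. -1.]
```

```bash
python3 -m jog '[0.2,0,0,0,1,0.2,0,0,0,1,0.2,0,0,0,1,0.2,0,0,0,1,0.2,0,0,0,1,0.2,0,0,0,1,0.2,0,0,0,1,0.2,0,0,0,1,0.1,0,0,0,1,0,0,0,0,1]';python3 - <<'E'
from h import *;import pickle
need([.565,-.05,.103],-1.571)
o=r.get_obs();d=get_image("wrist");s=get_image("scene");si=get_image("side");pickle.dump((o,d,s,si),open("w8.pkl","wb"))
a=cv2.resize(d["frame"][0:300,140:420],None,fx=1.5,fy=1.5);b=cv2.resize(s["frame"][150:300,190:350],None,fx=2.2,fy=2.2)
cv2.imwrite("pics/w8.png",np.hstack([a,cv2.copyMakeBorder(b,0,a.shape[0]-b.shape[0],0,0,cv2.BORDER_CONSTANT)])[:,:,::-1])
E
```

```text
time_s: 24.45
eef_pos: [0.5506, -0.0522, 0.1047]
ee_rot: [0.0, 1.0, -0.0, 0.001]
force: [-0.5, -0.5, 0.8]
finger_gap: -0.0004
finger_force: 0.1
pos [ 0.5506 -0.0522  0.1047] yang -1.571 tool shift units [ 0.36 -0.05  0.04] turn units 0.0 F [-0.5 -0.5  0.8] gap -0.0004 t 24.45 q [-0.06  0.7   0.16  1.92 -0.2   0.54 -1.34] tilt [ 0.002 -0.    -1.   ]
```

View pics/w8.png

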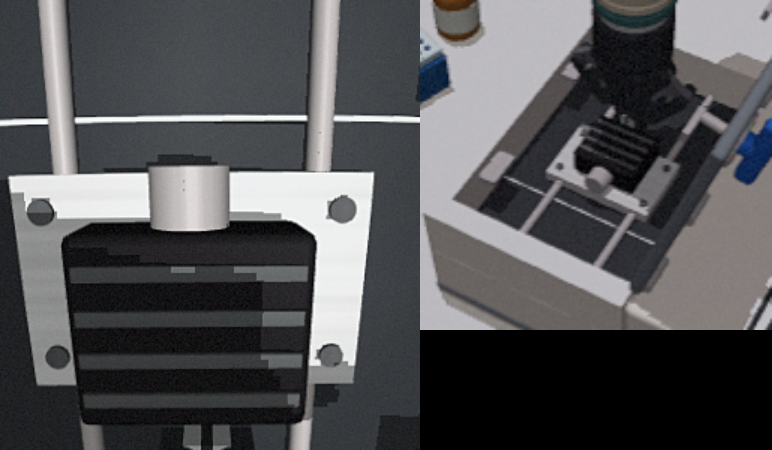

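```bash
cat > meas.py <<'E'
from h import *;import pickle
def meas(d,o):
    g=d["frame"].mean(2)
    for c in (185,225,330,370):
        col=g[:,c]
        t=np.arange(40,160);w=[]
        # line: bright narrow ridge; plate: first sustained bright
        pl=next((i for i in t if col[i]>130 and col[i+6]>130),None)
        ln=[i for i in t if pl and i<pl-1 and col[i]>110]
        if not ln: print(c,pl,"no line",col[60:130].astype(int).tolist());continue
        lc=np.average(ln,weights=col[ln]-60)
        f=(130-col[pl-1])/(col[pl]-col[pl-1]);e=pl-1+f
        L=ray(d,[(c,lc)],.075,o)[0,0];print(c,"line",round(lc,2),"edge",round(e,2),"Lx",round(L,4),"top gap",round(L-ray(d,[(c,e)],.089,o)[0,0],4),"low gap",round(L-ray(d,[(c,e)],.077,o)[0,0],4))
E
python3 - <<'E'
from meas import *
o,d,s,si=pickle.load(open("w8.pkl","rb"))
meas(d,o);print(np.linalg.inv(cam(d,o))[:3,3])
g=d["frame"].mean(2);print(g[108:122,170].astype(int),g[108:122,225].astype(int))
E
```

```text
185 line 49.7 edge 55.12 Lx 0.6612 top gap 0.0045 low gap 0.0027
225 line 79.22 edge 114.82 Lx 0.6479 top gap 0.0161 low gap 0.0164
330 line 78.24 edge 113.87 Lx 0.6483 top gap 0.0161 low gap 0.0164
370 line 78.53 edge 114.25 Lx 0.6485 top gap 0.0163 low gap 0.0165
[ 0.63475168 -0.05281676  0.23008531]
[ 57  63  60  59  57  61  63  27 134 234 239 233 234 231] [ 72  70  72  71  31  32  24 153 255 239 238 237 236 238]
```

```bash
python3 -m jog '[0.1,0,0,0,1,0.1,0,0,0,1,0.1,0,0,0,1,0.05,0,0,0,1,0,0,0,0,1,0,0,0,0,1]';python3 - <<'E'
from meas import *
need([.565,-.05,.103],-1.571)
o=r.get_obs();d=get_image("wrist");meas(d,o)
E
```

```text
time_s: 25.35
eef_pos: [0.564, -0.0519, 0.1047]
ee_rot: [-0.0, 1.0, -0.0, 0.0]
force: [-0.5, -1.1, 0.4]
finger_gap: -0.0001
finger_force: 0.3
pos [ 0.564  -0.0519  0.1047] yang -1.571 tool shift units [ 0.02 -0.05  0.04] turn units 0.0 F [-0.5 -1.1  0.4] gap -0.0001 t 25.35 q [-0.06  0.71  0.16  1.88 -0.2   0.56 -1.34] tilt [ 0.001  0.    -1.   ]
185 line 43.62 edge 48.75 Lx 0.6773 top gap 0.0046 low gap 0.0026
225 line 107.0 edge 169.17 Lx 0.6486 top gap 0.0279 low gap 0.0303
330 line 106.0 edge 67.11 Lx 0.6491 top gap -0.016 low gap -0.0174
370 line 106.56 edge 111.3 Lx 0.649 top gap 0.0021 low gap 0.0022
```

```bash
python3 -m jog '[0.03,0,0,0,1,0.03,0,0,0,1,0,0,0,0,1,0,0,0,0,1]';python3 - <<'E'
from meas import *
need([.565,-.05,.103],-1.571)
o=r.get_obs();d=get_image("wrist");g=d["frame"].mean(2)
for c in (225,330,370): print(g[100:120,c].astype(int).tolist())
print([ray(d,[(225,v)],z,o)[0,0].round(4) for v,z in((107,.075),(108,.075),(110,.077),(110,.089),(112,.089))])
E
```

```text
time_s: 25.9
eef_pos: [0.5659, -0.0518, 0.1047]
ee_rot: [-0.0, 1.0, -0.0, -0.0]
force: [-1.6, 0.5, 2.0]
finger_gap: -0.0001
finger_force: 1.2
pos [ 0.5659 -0.0518  0.1047] yang -1.571 tool shift units [-0.02 -0.04  0.04] turn units 0.0 F [-1.6  0.5  2. ] gap -0.0001 t 25.9 q [-0.06  0.72  0.16  1.87 -0.2   0.57 -1.34] tilt [-0.  0. -1.]
[73, 73, 74, 73, 70, 67, 70, 72, 73, 51, 94, 226, 250, 247, 172, 131, 252, 241, 237, 236]
[77, 77, 75, 79, 80, 79, 80, 74, 64, 92, 235, 251, 187, 129, 103, 238, 246, 239, 239, 239]
[71, 69, 75, 72, 74, 73, 72, 75, 69, 47, 240, 254, 216, 123, 91, 248, 243, 238, 240, 237]
[np.float64(0.6504), np.float64(0.6499), np.float64(0.649), np.float64(0.6491), np.float64(0.6482)]
```

```bash
python3 -m jog '[0.03,0,0,0,1,0,0,0,0,1,0,0,0,0,1]';python3 -m jog '[-0.15,0,0,0,1,-0.2,0,0,0,1,0,0,0,0,1,0,0,0,0,1]';python3 - <<'E'
from meas import *
need([.565,-.05,.103],-1.571)
o=r.get_obs();d=get_image("wrist");g=d["frame"].mean(2)
ks=range(70,112)
for c in (225,330,370): print(g[80:112,c].astype(int).tolist())
print([ray(d,[(225,v)],z,o)[0,0].round(4) for v,z in((86,.075),(90,.075),(90,.077),(90,.089))])
E
```

```text
time_s: 26.32
eef_pos: [0.5673, -0.0518, 0.1047]
ee_rot: [-0.0, 1.0, -0.0, 0.0]
force: [-2.3, 1.5, 0.4]
finger_gap: -0.0002
finger_force: 1.0
time_s: 26.82
eef_pos: [0.5535, -0.0521, 0.1049]
ee_rot: [0.0, 1.0, -0.0, 0.0]
force: [0.4, -0.5, 0.5]
finger_gap: 0.0001
finger_force: 0.0
pos [ 0.5535 -0.0521  0.1049] yang -1.571 tool shift units [ 0.29 -0.05  0.05] turn units -0.0 F [ 0.4 -0.5  0.5] gap 0.0001 t 26.825 q [-0.06  0.7   0.16  1.91 -0.2   0.54 -1.34] tilt [ 0.001 -0.    -1.   ]
[70, 59, 101, 235, 246, 239, 238, 237, 238, 238, 237, 236, 237, 237, 236, 235, 234, 234, 234, 232, 236, 237, 240, 237, 237, 239, 237, 238, 239, 240, 243, 245]
[66, 70, 228, 248, 241, 238, 237, 238, 238, 236, 238, 238, 239, 239, 238, 238, 236, 237, 236, 236, 238, 239, 238, 237, 238, 238, 238, 238, 239, 239, 239, 243]
[65, 64, 221, 249, 239, 238, 237, 238, 238, 238, 237, 238, 237, 236, 235, 233, 234, 236, 233, 127, 96, 101, 101, 106, 106, 105, 100, 103, 110, 100, 101, 101]
[np.float64(0.6477), np.float64(0.6459), np.float64(0.6458), np.float64(0.6452)]
```

```bash
python3 -m jog '[0,0,-0.6,0,1,0,0,-1,0,1,0,0,-1,0,1,0,0,-0.4,0,1,1,0,0,0,1,1,0,0,0,1,0,0,0,0,1,0,0,0,0,1]';python3 - <<'E'
from meas import *
need([.565,-.05,.103],-1.571)
o=r.get_obs();d=get_image("wrist");g=d["frame"]
E0=ray(d,[(280,200)],.075,o)
u=proj(d,[[.649,-.05,.077],[.649,.02,.077],[.649,-.12,.077]],o);print(u.round(1))
y,x=int(u[0,1]),int(u[0,0])
cs=range(int(min(u[:,0])),int(max(u[:,0])),12)
for c in cs: print(c,g.mean(2)[y-8:y+9,c].astype(int).tolist())
a=cv2.resize(g[max(0,y-60):y+60,x-95:x+95],None,fx=4,fy=4);cv2.imwrite("pics/w9.png",a[:,:,::-1])
s=get_image("scene");cv2.imwrite("pics/s9.png",s["frame"][:,:,::-1])
E
```

```text
time_s: 27.88
eef_pos: [0.6319, -0.0521, 0.2235]
ee_rot: [-0.0, 1.0, -0.0, -0.001]
force: [-0.8, -0.3, 0.3]
finger_gap: -0.0002
finger_force: 0.0
pos [ 0.6319 -0.0521  0.2235] yang -1.571 tool shift units [-1.66 -0.05  3.02] turn units -0.0 F [-0.8 -0.3  0.3] gap -0.0002 t 27.875 q [-0.09  0.64  0.22  1.59 -0.16  0.93 -1.39] tilt [-0.003  0.    -1.   ]
[[274.2 183.5]
 [198.1 183.7]
 [350.3 183.6]]
198 [32, 35, 39, 28, 41, 32, 35, 34, 22, 152, 229, 10, 32, 27, 35, 27, 31]
210 [40, 33, 38, 34, 30, 40, 37, 21, 38, 176, 219, 7, 44, 115, 145, 109, 109]
222 [29, 30, 32, 37, 29, 30, 26, 26, 56, 202, 74, 87, 86, 122, 148, 142, 143]
234 [36, 29, 37, 40, 33, 37, 34, 26, 74, 223, 79, 83, 90, 137, 144, 142, 146]
246 [44, 33, 35, 35, 38, 32, 26, 20, 89, 217, 77, 86, 92, 135, 144, 141, 144]
258 [39, 34, 32, 33, 38, 36, 20, 29, 82, 182, 79, 83, 95, 155, 154, 150, 148]
270 [33, 38, 35, 39, 29, 37, 32, 32, 94, 185, 82, 75, 75, 71, 75, 77, 68]
282 [32, 32, 35, 38, 34, 30, 30, 42, 111, 146, 81, 85, 87, 78, 74, 75, 91]
294 [34, 36, 31, 36, 38, 41, 22, 45, 130, 148, 82, 87, 110, 148, 139, 141, 143]
306 [29, 36, 35, 35, 38, 34, 19, 47, 128, 147, 80, 84, 106, 148, 145, 140, 144]
318 [117, 118, 122, 118, 118, 120, 121, 118, 116, 115, 119, 89, 109, 150, 144, 139, 140]
330 [74, 76, 78, 74, 80, 75, 70, 50, 186, 109, 79, 86, 187, 251, 241, 238, 236]
342 [78, 74, 77, 71, 72, 76, 65, 46, 252, 255, 42, 66, 71, 73, 73, 73, 67]
```

View pics/w9.png

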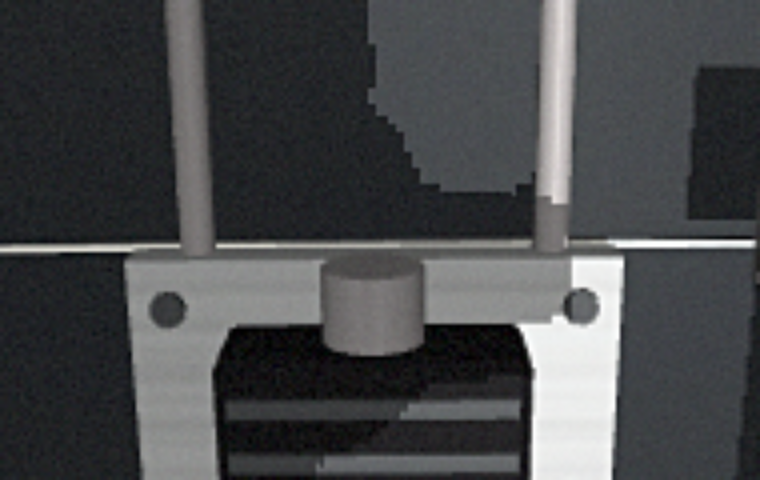

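The plate's lower far edge (crop row 250) covers about half of the line's width (row 246), so it is aligned to under 1 mm. The arm is clear of everything, so I'm handing in.

```bash
python3 -c "
from bench import workorder
print(workorder.hand_in())"
```

```text
the job is handed in; nothing more can be done
None
```

I handed in the job: both fasteners are unlocked, the cover rests open on its stay, and the carriage's far edge is within about 1 mm of the line by the last wrist picture. The arm is clear of everything and the bystanders were not touched; the hand-in did not return a verdict.

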